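Reset the wiper gap on the bench inker

ROBOT

A 6-joint arm with a two-finger parallel gripper is mounted at the origin on the work surface; the furniture and walls round the work are solid. World frame = base frame: x ahead of the robot, y to its left, z up, the work surface at z = 0. Lengths are in m, angles in rad, forces in N, time in s.
With the tool pointing down it reaches from about 0.3 to 0.875 m from the base axis. Payload 6.4 kg.
Tool frame: the origin (TCP) lies midway between the tips of the shut fingers; the grasp point (between the pads) lies 19 mm behind it; z points along the fingers, y is the line along which they close (so a half turn about z gives the same grasp; the last joint's range is limited). The gripper opens to 85 mm and grips with 20 to 120 N. Pads are 22 mm wide; open, the fingers measure 114 mm over their backs; the gripper's body (76 mm by 85 mm) begins 54 mm behind the grasp point. The pads swing forward as they close: fully open they stand 13 mm farther back than shut.
Start: joints at [-1.525, 0.181, 1.607, -0, 1.354, -0.206], TCP at [0.143, -0.557, 0.231] pointing down, gripper open.
Joint ranges: [-2.99, 2.99], [-0.89, 2.07], [0.3, 2.58], [-1.14, 4.28], [0, 2.63], [-3.12, 3.12]. Speed limits (rad/s): [2.57, 2.57, 3.01, 3.14, 3.14, 3.14].

INTERFACE

Orientations are given as a unit quaternion [w, x, y, z].
In Python, from bench import sensors, vision, ctrl gives the robot as it stands.
- The arm moves only by the tool carry_out, never from a script. Its argument "deltas" is text: rows parted by semicolons, each of 7 numbers parted by spaces: the shift along the tool's x, y, z in mm, then the turn, a rotation vector about the tool's x, y, z in rad, then the closure, from 0 (fully open) to 1 (shut). In form: tx ty tz ax ay az claw; .... A call has 1 to 12 rows; each row is the pose to reach, as a shift and turn from the pose commanded when the call began, along the tool's axes at that moment; what a row does not reach only later rows make up. A row lasts 1/8 s, in which the tool goes at most 62.5 mm and 10.7 degrees, less where a joint would pass 70% of its speed; a pose out of reach is approached as far as the arm can. A call with a gripper value outside its range is refused whole. The fingers move at their own pace and stop on an object; the grip force is fixed at half the most. Time passes only in rows, so rows that repeat a pose let the fingers close. It gives the time, the measured TCP pose, the force, the opening and the grip force at its end, in the units of the state.
- sensors.get_obs(): the state, without advancing time (a new reading comes with each control period).
- vision.camera(name): name is "side" or "top"; returns the picture (384x512x3 uint8, blue, green, red); there is no depth.
- vision.camera_model(name): a dict with "K" (3x3 intrinsics, pixels), "k1" (the pictures are not rectified: a ray, as slopes to the right and down, at radius r is drawn at 1 + k1 r^2 times it, then the intrinsics apply), "extrinsics" (4x4, takes a point from world to camera coordinates). Camera axes: x right, y down, z forward; pixel columns grow to the right and rows downward; lengths in m; the calibration is good to about 2 mm. A picture is of the moment at which its call begins. camera_model takes no time and is no camera call.
- ctrl.hand_in(): hands the job in; it is judged then, once.
The state is a dict: "time_s": time; "q": joint angles; "dq": joint speeds; "joint_efforts": joint torques, N m; "eef_pos": TCP position; "eef_rot": TCP orientation; "wrist_force": force on the tool from outside, world axes, zero at the start; "torque": the same for the moment, N m; "opening": opening from 0.0 (shut) to 1.0 (fully open); "grasp_force": force on a finger pad.
Only numpy, scipy, OpenCV 4.12 (cv2) and the standard library are available. Lean on these libraries where they do the work, as an engineer would, in place of code of your own. Each camera call takes 0.05 s, during which the arm holds its last target. There are 200 camera calls.

TASK

The bench inker has been washed up with its wiper arm tipped open: swing the arm right down again onto its rests. Then turn the orange wing thumbscrew clockwise until it bottoms, with the wiper blade home on the roller, and back it off a quarter of a turn for the ink film. Leave the arm down, let go of it, and do not shift the things standing about.

Things in the scene. Friction and masses are not known exactly. Their poses are not given: they have to be found in the camera images.
- inker: Bench inker, fixed to the table: grey base 195 x 160 mm, two blue cheeks (10 mm thick at y = +-68 mm, x = -2 to 102 mm, 179 mm high at the hinge) carrying a black rubber roller, a hinged aluminium wiper arm and a crank. Origin: on the table, 12 mm in front of the base's centre. x from the front (handle, -x) to the back (hinge, +x), y along the roller (crank at -y, to -124 mm), z up.
- wiper_arm (a joint): Wiper arm's hinge angle (rad). 0 = right down on its rests, a hard stop, where the arm slopes 35 degrees below horizontal towards the inker's front (-x); grows as the arm swings up and back, its handle moving up and to +x on a circle round the hinge. The hinge is stiff (0.8 N m of friction; about 7 N at the handle), so the arm stays where it is left. It starts between 1.6 and 2.1 rad.
- wiper_hinge (a point): Point on the arm's hinge axis, mid-way between the cheeks (70 mm to the back and 155 mm above the inker's origin). The axis runs along the inker's y. Its frame turns with the arm: -x points from the hinge along the arm to its free end, z is square to the arm on the thumbscrew's and handle's side.
- wiper_handle (a point): Middle of the arm's bow handle: a round black sleeve 18 mm thick, 84 mm long, parallel to the inker's y, 163 mm from the hinge along the arm and 70 mm above the arm's mid-plane (177 mm from the hinge axis). It hangs between two posts 94 mm apart, with 50 mm free below it and all round. With the arm down its centre is 119 mm above the table and the wing's top 50 mm higher, 73 mm further back.
- thumbscrew (a joint): Angle of the thumbscrew (rad): 0 = bottomed (blade home on the roller, a hard stop); grows as it is backed off anticlockwise, seen from its head; it starts somewhere between 0.5 and 1.45. Turning takes 0.06 N m. It stays where it is left; 3 mm of screw travel a turn.
- wing (a point): Middle of the thumbscrew's orange wing, on the screw's axis: flat-sided, 68 mm wide (along this frame's x), 13 mm thick (y; grip across this), 28 mm high; the point is 16 mm below its top, 52 mm above the arm's mid-plane and 75 mm from the hinge along the arm. z = screw axis, away from the arm: with the arm down it leans 35 degrees from vertical towards the inker's front (-x).
- ink_jar_madder: bystander: ink jar with red lid, 68 mm wide, 63 mm high, origin under its centre
- ink_jar_tangerine: bystander: ink jar with orange lid, 74 mm wide, 85 mm high, origin under its centre
- blue_tape: bystander: roll of blue tape lying flat, 104 mm wide, 24 mm high, origin under its centre
- squeegee_b: bystander: wooden squeegee with dry orange ink, 99 x 180 mm, 25 mm high, lying flat, origin under its centre

How it is judged:
By the outcome, as a careful person would: the job done as asked, in the order asked, and still so for the second after the job is handed in, with the robot touching nothing.
It also fails if it takes over 61 s, if anything falls off the work surface, if the arm or the gripper's body presses on something with over 40 N, if the wrist force passes 120 N, or if a joint passes its speed limit or range.

## Working session

There is one attempt and no reset: what is moved stays moved. The work goes in short steps, Python scripts to look and compute and a tool call to move; the robot and the scene stay as the last step left them, time stands still between calls to the robot, and variables do not carry over. Pictures are saved under pics/ and viewed, at most 10 in all, crops included, and the job is handed in when it is done.

Besides the shell and the picture viewer there is one more tool, called after "Emit:" as name(argument=value, ...), one argument or row to a line, values as JSON. carry_out: Moves the arm, as the interface text tells. Its arguments: {"type":"object","properties":{"deltas":{"type":"string"}},"required":["deltas"]}

```bash
ls; mkdir -p pics
python3 - <<'E'
from bench import sensors, vision
import cv2,numpy as np
for n in("side","top"):
    cv2.imwrite(f"pics/{n}0.png",vision.camera(n)); m=vision.camera_model(n); print(n,np.round(m["K"],1).tolist(),m["k1"],np.round(m["extrinsics"],3).tolist())
print(sensors.get_obs())
E
```

```text
pics
side [[459.3, 0.0, 259.9], [0.0, 459.3, 190.9], [0.0, 0.0, 1.0]] -0.1347519193820722 [[-0.85, -0.527, -0.012, 0.362], [-0.192, 0.331, -0.924, 0.194], [0.49, -0.783, -0.383, 1.029], [0.0, 0.0, 0.0, 1.0]]
top [[477.2, 0.0, 263.3], [0.0, 477.2, 189.8], [0.0, 0.0, 1.0]] 0.05008736144649175 [[0.019, -1.0, 0.013, -0.009], [-0.985, -0.021, -0.173, 0.439], [0.173, -0.009, -0.985, 1.597], [0.0, 0.0, 0.0, 1.0]]
{'time_s': 0.1, 'q': array([-1.52529757e+00,  1.81483989e-01,  1.60788460e+00,  4.07938247e-05,
        1.35376296e+00, -2.06281204e-01]), 'dq': array([ 0.00159214, -0.00220172, -0.00119333,  0.000863  , -0.00013443,
       -0.00127146]), 'joint_efforts': array([ 5.65256942e-04, -4.45876229e+01, -3.52238202e+01, -2.57956044e-04,
        4.10654189e-03,  1.18539069e-05]), 'eef_pos': array([ 0.14326678, -0.55637883,  0.23047584]), 'eef_rot': array([-7.65360071e-04,  9.92086576e-01,  1.25553309e-01,  8.16406776e-05]), 'wrist_force': array([ 0.53804833,  0.24120913, -0.84843273]), 'torque': array([-0.01504132, -0.00129025,  0.01633949]), 'grasp_force': 0.0, 'opening': 0.9984515595680821}
```

View pics/side0.png

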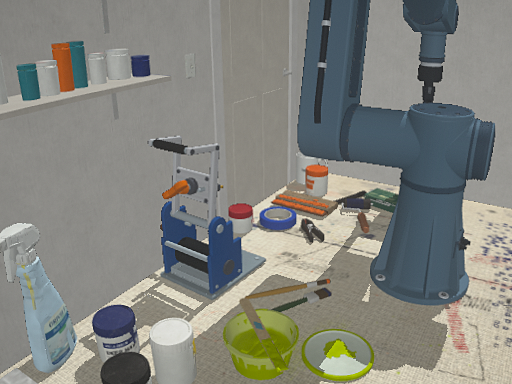

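View pics/top0.png

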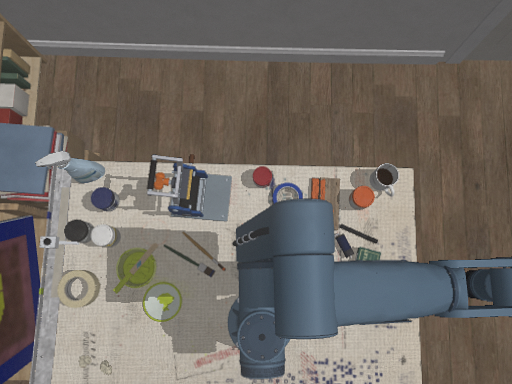

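The side view shows the inker at about (200,220), with its arm up, the handle at (168,145) and the wing at (180,188). In the top view it's at (190,190). Its front faces right (world -y) and the arm is tipped left. I'll zoom in next.

Run:
```python
import cv2,numpy as np
a=cv2.imread("pics/side0.png")[125:305,135:275]; b=cv2.imread("pics/top0.png")[145:230,138:240]
a=cv2.resize(a,None,fx=3.3,fy=3.3,interpolation=2)
cv2.imwrite("pics/c1.png",a)
cv2.imwrite("pics/c2.png",cv2.resize(b,None,fx=7,fy=7,interpolation=2))
```

```text
(no output)
```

View pics/c1.png

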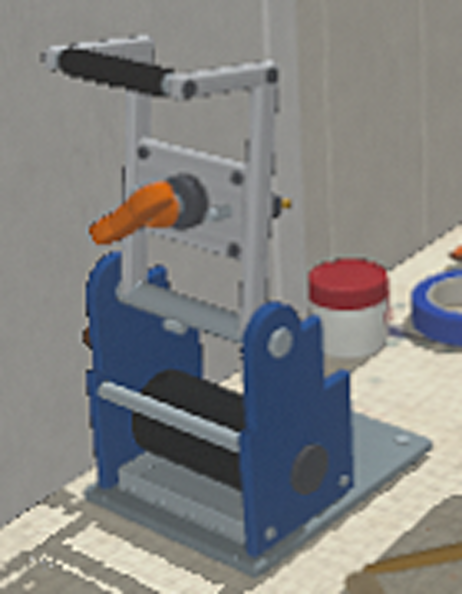

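View pics/c2.png

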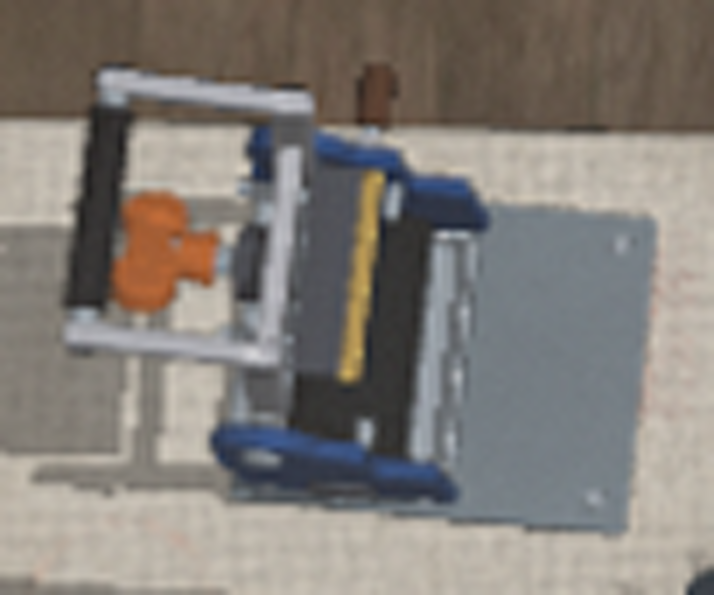

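The crops show the handle's centre at about side (170,147) / top (152,174), the near cheek's hinge bolt at side (220,229), and the base corners in the top view. I'll compute the pose from these.

```bash
cat > h.py <<'E'
import numpy as np,cv2
from bench import sensors,vision
from scipy.spatial.transform import Rotation as R
def ray(n,u,v):
    m=vision.camera_model(n);K=np.array(m["K"]);E=np.array(m["extrinsics"])
    p=cv2.undistortPoints(np.array([[[u,v]]],float),K,np.array([m["k1"],0,0,0,0.]))[0,0]
    return -E[:3,:3].T@E[:3,3],E[:3,:3].T@np.r_[p,1]
def plane(n,u,v,z):
    c,d=ray(n,u,v);return c+d*(z-c[2])/d[2]
def tri(s,t):
    c,d=ray("side",*s);e,f=ray("top",*t)
    k=np.linalg.lstsq(np.c_[d,-f],e-c,rcond=None)[0]
    a,b=c+k[0]*d,e+k[1]*f;return (a+b)/2,np.linalg.norm(a-b)
def proj(n,P):
    m=vision.camera_model(n);E=np.array(m["extrinsics"]);
    return cv2.projectPoints(np.atleast_2d(P).astype(float),cv2.Rodrigues(E[:3,:3])[0],E[:3,3],np.array(m["K"]),np.array([m["k1"],0,0,0,0.]))[0][:,0]
E
python3 - <<'E'
from h import *
s=lambda u,v:(135+u/3.3,125+v/3.3)
t=lambda u,v:(138+u/7,145+v/7)
for nm,a,b in[("handle",(115,72),(98,206)),("hfar",(62,60),(110,105)),("hnear",(168,82),(88,305)),("frontnear",(258,572),(625,530)) ]:
    print(nm,tri(s(*a),t(*b)))
for z in(0.008,.012):
  F=plane("top",*t(655,212),z);N=plane("top",*t(625,530),z);B=plane("top",*t(232,497),z)
  print(F,N,B,np.linalg.norm(F-N),np.linalg.norm(N-B), np.arctan2(*(B-N)[1::-1]),np.arctan2(*(F-N)[1::-1]))
E
```

```text
handle (array([0.42625007, 0.31698095, 0.32526119]), np.float64(0.00016322484345978355))
hfar (array([0.46869009, 0.31513821, 0.32570171]), np.float64(0.0017606086024156027))
hnear (array([0.38546978, 0.31831528, 0.32583543]), np.float64(0.0005894295878438442))
frontnear (array([ 0.39534768,  0.16258194, -0.10927632]), np.float64(0.11706541520774104))
[0.49396292 0.11200998 0.008     ] [0.33382902 0.12189187 0.008     ] [0.34636665 0.31534971 0.008     ] 0.16043851675383602 0.19386368004513096 1.5060787575121504 -0.061632059045331936
[0.49314097 0.11177376 0.012     ] [0.33339733 0.12163157 0.012     ] [0.34590441 0.31461793 0.012     ] 0.16004751263155345 0.19339121557966343 1.5060787575121506 -0.06163205904533174
```

```bash
cat >> h.py <<'E'
yaw=1.510
ux=np.array([np.cos(yaw),np.sin(yaw),0]);uy=np.array([-np.sin(yaw),np.cos(yaw),0]);uz=np.array([0,0,1.])
O=np.array([.4188,.2021,0]);H=O+.070*ux+.155*uz
d2r=np.pi/180
def circ(th,r=.177): th*=d2r; return H+r*(-np.cos(th)*ux+np.sin(th)*uz)   # handle elevation th from front
def body(ps): ps*=d2r; return -np.cos(ps)*ux+np.sin(ps)*uz
def ori(ps):
    z=-body(ps); return R.from_matrix(np.c_[uy,np.cross(z,uy),z])
def pose(): 
    o=sensors.get_obs();return o["eef_pos"],R.from_quat(np.roll(o["eef_rot"],-1)),o
def deltas(tg,start=None):
    p,r=(pose()[:2] if start is None else start)
    for P,Q,c in tg:
        t=r.inv().apply(P-p)*1000;w=(r.inv()*Q).as_rotvec();print(*np.round(t).astype(int),*np.round(w,3),c,";",end=" ")
    print()
E
python3 - <<'E'
from h import *
print("handle model",circ(104.8))
Q=ori(90);r=pose()[1]
w=(r.inv()*Q).as_rotvec();print(w)
k=lambda f:r*R.from_rotvec([0,0,-2.83*f])
deltas([(np.array([.40,-.25,.42]),k(.35),0),(np.array([.46,.0,.45]),k(.7),0),(np.array([.426,.317,.47]),Q,0)])
E
```

```text
handle model [0.42580027 0.31710104 0.32612774]
[ 1.67084508e-04 -2.19803088e-03 -2.82902442e+00]
325 -233 -189 0.0 0.0 -0.99 0 ; 445 -460 -219 0.0 0.0 -1.981 0 ; 491 -776 -238 0.0 -0.002 -2.829 0 ;
```

Emit:
carry_out(
  deltas="325 -233 -189 0 0 -0.99 0;325 -233 -189 0 0 -0.99 0;325 -233 -189 0 0 -0.99 0;325 -233 -189 0 0 -0.99 0;325 -233 -189 0 0 -0.99 0;325 -233 -189 0 0 -0.99 0;325 -233 -189 0 0 -0.99 0;445 -460 -219 0 0 -1.98 0;445 -460 -219 0 0 -1.98 0;445 -460 -219 0 0 -1.98 0;445 -460 -219 0 0 -1.98 0;445 -460 -219 0 0 -1.98 0",
)

```text
time_s: 1.6
eef_pos: [0.4598, 0.0031, 0.4508]
eef_rot: [0.0, 0.458, 0.889, 0.0]
wrist_force: [-0.3, -0.2, -0.4]
opening: 0.998
grasp_force: 0.0
```

Run:
```python
from h import *
p,r,o=pose();print(p,o["q"],o["time_s"])
h=circ(104.8)
deltas([(np.array([.426,.317,.47]),ori(95),0),(h+.03*body(100),ori(100),0),(h-.020*body(100),ori(100),0)])
```

```text
[0.45979844 0.00310365 0.4507715 ] [-2.52904640e-01 -1.76109187e-01  1.53456751e+00  8.16027787e-04
  1.78249225e+00 -8.72809684e-01] 1.6
275 155 -19 0.082 -0.038 -0.889 0 ; 279 158 95 0.164 -0.077 -0.888 0 ; 273 152 145 0.164 -0.077 -0.888 0 ;
```

Emit:
carry_out(
  deltas="275 155 -19 0.08 -0.04 -0.89 0;275 155 -19 0.08 -0.04 -0.89 0;275 155 -19 0.08 -0.04 -0.89 0;275 155 -19 0.08 -0.04 -0.89 0;275 155 -19 0.08 -0.04 -0.89 0;275 155 -19 0.08 -0.04 -0.89 0;279 158 95 0.16 -0.08 -0.89 0;279 158 95 0.16 -0.08 -0.89 0;279 158 95 0.16 -0.08 -0.89 0;279 158 95 0.16 -0.08 -0.89 0",
)

```text
time_s: 2.85
eef_pos: [0.4308, 0.3183, 0.3577]
eef_rot: [-0.0, 0.036, 0.996, -0.086]
wrist_force: [0.6, 0.1, 1.2]
opening: 0.998
grasp_force: 0.0
```

Run:
```python
from h import *
p,r,o=pose();print(p,o["q"],o["time_s"],r.as_matrix().round(2).tolist())
h=circ(104.8)
deltas([(h-.020*body(100),ori(100),0)])
a=vision.camera("side")[85:205,115:255];b=vision.camera("top")[130:230,110:240]
a=cv2.resize(a,(420,360),interpolation=2);b=cv2.resize(b,(380,292),interpolation=2)
b=cv2.copyMakeBorder(b,0,68,0,0,0);cv2.imwrite("pics/d1.png",np.hstack([a,b]))
```

```text
[0.43082837 0.31829961 0.35772709] [ 0.50317944  0.09897455  1.45634027 -0.14778022  1.67447981 -1.00472313] 2.85 [[-1.0, 0.07, -0.01], [0.07, 0.98, -0.17], [-0.01, -0.17, -0.99]]
5 4 51 0.003 0.004 -0.011 0 ;
```

View pics/d1.png

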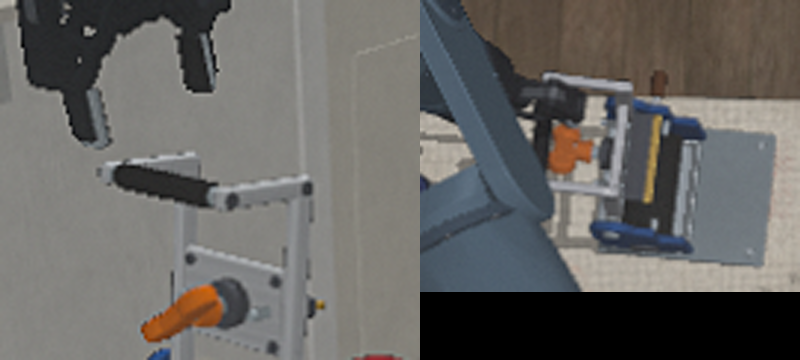

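The fingers at crop (95,140) and (205,90) straddle the handle, which is centred at (165,185). Next I'll descend and close them loosely around it.

Emit:
carry_out(
  deltas="5 4 25 0 0 -0.01 0;5 4 51 0 0 -0.01 0;5 4 51 0 0 -0.01 0;5 4 51 0 0 -0.01 0.68;5 4 51 0 0 -0.01 0.68;5 4 51 0 0 -0.01 0.68;5 4 51 0 0 -0.01 0.68;5 4 51 0 0 -0.01 0.68",
)

```text
time_s: 3.95
eef_pos: [0.4246, 0.3143, 0.3044]
eef_rot: [-0.002, 0.03, 0.996, -0.086]
wrist_force: [-0.0, -1.3, 0.5]
opening: 0.319
grasp_force: 0.0
```

Run:
```python
from h import *
p,r,o=pose();print(p,o["q"],o["opening"],o["wrist_force"])
ps=lambda th: 100+(th-104.8)*.65   # body elevation
T=[]
for th in (94,84,74,64,54,44,34,24):
    # lead so the trailing finger carries the sleeve
    T.append((circ(th)-.020*body(ps(th)),ori(ps(th)),.68))
deltas(T)
```

```text
[0.42462663 0.31427753 0.30439547] [ 0.50208096  0.10838148  1.55062373 -0.14684837  1.57429018 -1.00246833] 0.3193215562603959 [-0.0217438  -1.25940846  0.49550381]
-1 -32 -2 -0.121 0.001 0.001 0.68 ; -1 -60 4 -0.234 0.001 0.001 0.68 ; -1 -87 14 -0.348 0.001 0.001 0.68 ; -1 -111 29 -0.461 0.001 0.001 0.68 ; -1 -132 48 -0.575 0.001 0.001 0.68 ; -1 -150 71 -0.688 0.001 0.001 0.68 ; -1 -163 96 -0.802 0.001 0.001 0.68 ; -1 -172 124 -0.915 0.001 0.001 0.68 ;
```

Emit:
carry_out(
  deltas="-1 -16 -1 -0.06 0 0 0.68;-1 -32 -2 -0.12 0 0 0.68;-1 -46 1 -0.18 0 0 0.68;-1 -60 4 -0.234 0 0 0.68;-1 -74 9 -0.29 0 0 0.68;-1 -87 14 -0.348 0 0 0.68;-1 -99 21 -0.40 0 0 0.68;-1 -111 29 -0.461 0 0 0.68;-1 -122 38 -0.52 0 0 0.68;-1 -132 48 -0.575 0 0 0.68;-1 -132 48 -0.575 0 0 0.68",
)

```text
time_s: 5.32
eef_pos: [0.4172, 0.1751, 0.2791]
eef_rot: [0.006, 0.031, 0.979, 0.199]
wrist_force: [0.6, -0.5, -0.6]
opening: 0.322
grasp_force: 0.0
```

Run:
```python
from h import *
p,r,o=pose();print(p,o["q"],o["opening"],o["wrist_force"],o["time_s"])
ps=lambda th: 100+(th-104.8)*.65
C=(circ(54)-.020*body(ps(54)),ori(ps(54)))
print(C[0])
T=[]
for th in (46,38,30,22,14,6,-2,-9,-15):
    T.append((circ(th)-.020*body(ps(th)),ori(ps(th)),.68))
deltas(T,C)
b=vision.camera("side");cv2.imwrite("pics/e1.png",cv2.resize(b[80:320,100:340],(600,600),interpolation=2))
```

```text
[0.41721952 0.17508022 0.27913865] [-0.16641754 -0.22655754  1.96009972  0.40181155  1.46155719 -1.7295533 ] 0.32233146395737655 [ 0.61053064 -0.45995352 -0.64578806] 5.325
[0.41720709 0.1759315  0.27978864]
0 -22 7 -0.091 -0.0 0.0 0.68 ; 0 -42 17 -0.182 0.0 0.0 0.68 ; 0 -61 30 -0.272 -0.0 0.0 0.68 ; 0 -78 46 -0.363 -0.0 0.0 0.68 ; 0 -93 64 -0.454 -0.0 0.0 0.68 ; 0 -105 84 -0.545 0.0 0.0 0.68 ; 0 -114 105 -0.635 -0.0 0.0 0.68 ; 0 -119 125 -0.715 -0.0 -0.0 0.68 ; 0 -121 142 -0.783 0.0 0.0 0.68 ;
```

View pics/e1.png

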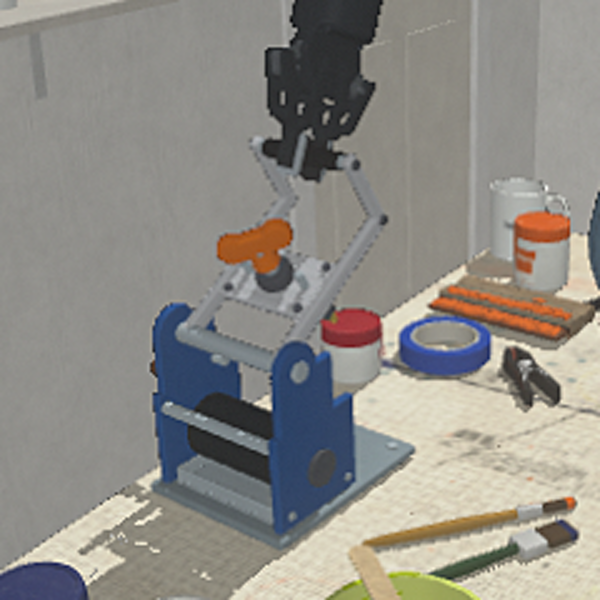

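The cage is carrying the handle at crop (310,155), with the arm now at about 54°. I'll go on down, tilting less so the gripper clears the jars.

Run:
```python
from h import *
f=lambda th: 67+(th-54)*.48
C=(circ(54)-.020*body(67),ori(67))
deltas([(circ(th)-.020*body(f(th)),ori(f(th)),.68) for th in (48,42,36,30,24,18,12,6,0,-5,-10,-16)],C)
```

```text
0 -17 5 -0.05 -0.0 -0.0 0.68 ; 0 -33 12 -0.101 0.0 0.0 0.68 ; 0 -48 21 -0.151 0.0 0.0 0.68 ; 0 -63 31 -0.201 -0.0 0.0 0.68 ; 0 -76 42 -0.251 0.0 -0.0 0.68 ; 0 -88 55 -0.302 -0.0 0.0 0.68 ; 0 -98 70 -0.352 -0.0 0.0 0.68 ; 0 -107 85 -0.402 0.0 0.0 0.68 ; 0 -114 101 -0.452 -0.0 -0.0 0.68 ; 0 -119 115 -0.494 -0.0 0.0 0.68 ; 0 -122 130 -0.536 0.0 0.0 0.68 ; 0 -125 148 -0.586 -0.0 0.0 0.68 ;
```

Emit:
carry_out(
  deltas="0 -17 5 -0.05 0 0 0.68;0 -33 12 -0.10 0 0 0.68;0 -48 21 -0.15 0 0 0.68;0 -63 31 -0.20 0 0 0.68;0 -76 42 -0.25 0 0 0.68;0 -88 55 -0.30 0 0 0.68;0 -98 70 -0.35 0 0 0.68;0 -107 85 -0.40 0 0 0.68;0 -114 101 -0.45 0 0 0.68;0 -117 108 -0.47 0 0 0.68;0 -119 115 -0.494 0 0 0.68",
)

```text
time_s: 6.75
eef_pos: [0.4139, 0.112, 0.1275]
eef_rot: [0.013, 0.026, 0.901, 0.433]
wrist_force: [-1.5, 0.6, 3.0]
opening: 0.321
grasp_force: 1.0
```

Run:
```python
from h import *
f=lambda th: 67+(th-54)*.48
p,r,o=pose();print(p,o["q"],o["wrist_force"],o["time_s"])
C=(circ(-5)-.020*body(f(-5)),ori(f(-5)));print(C[0],f(-5))
deltas([(circ(th)-.020*body(f(-5)),ori(f(-5)),.68) for th in (-8,-10,-12,-14,-16,-18,-20)],C)
b=vision.camera("side");cv2.imwrite("pics/e2.png",cv2.resize(b[120:320,120:320],(600,600),interpolation=2))
```

```text
[0.41392743 0.11203157 0.12747601] [-0.61270487  0.20679527  2.12141844  0.73451202  1.43949064 -2.47015449] [-1.4901762   0.64744892  2.99898675] 6.75
[0.41328835 0.11155411 0.12707403] 38.68
0 -7 7 0.0 0.0 0.0 0.68 ; 0 -11 11 0.0 0.0 0.0 0.68 ; 0 -15 16 0.0 0.0 0.0 0.68 ; 0 -19 21 0.0 0.0 0.0 0.68 ; 0 -22 26 0.0 0.0 0.0 0.68 ; 0 -26 31 0.0 0.0 0.0 0.68 ; 0 -29 36 0.0 0.0 0.0 0.68 ;
```

View pics/e2.png

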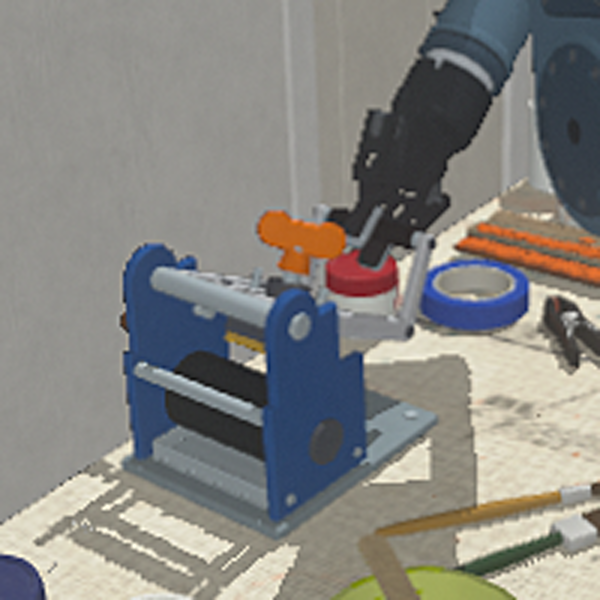

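The arm is nearly down, and the wing at crop (300,240) lies roughly along the roller. I'll push in small steps until the wrist force shows the stop.

Emit:
carry_out(
  deltas="0 -7 7 0 0 0 0.68;0 -11 11 0 0 0 0.68;0 -13 13 0 0 0 0.68;0 -13 13 0 0 0 0.68",
)

```text
time_s: 7.3
eef_pos: [0.4138, 0.1137, 0.109]
eef_rot: [0.013, 0.027, 0.901, 0.433]
wrist_force: [1.0, -0.0, 0.9]
opening: 0.322
grasp_force: 0.2
```

Run:
```python
from h import *
o=sensors.get_obs();print(o["wrist_force"],o["q"],o["eef_pos"])
```

```text
[ 1.03116799 -0.01970202  0.88762424] [-0.60955306  0.24990527  2.12433661  0.74153109  1.40279319 -2.49870317] [0.41379667 0.11374396 0.10897554]
```

Emit:
carry_out(
  deltas="0 -2 2 0 0 0 0.68;0 -4 4 0 0 0 0.68;0 -4 4 0 0 0 0.68",
)

```text
time_s: 7.68
eef_pos: [0.4138, 0.1144, 0.1033]
eef_rot: [0.013, 0.027, 0.901, 0.433]
wrist_force: [0.4, 1.8, 0.5]
opening: 0.322
grasp_force: 0.6
```

Emit:
carry_out(
  deltas="0 -2 2 0 0 0 0.68;0 -4 4 0 0 0 0.68;0 -4 4 0 0 0 0.68",
)

```text
time_s: 8.05
eef_pos: [0.4142, 0.1157, 0.099]
eef_rot: [0.014, 0.027, 0.9, 0.435]
wrist_force: [-0.9, 3.0, 11.4]
opening: 0.319
grasp_force: 5.3
```

Emit:
carry_out(
  deltas="0 -1 1 0 0 0 0.68;0 -2 2 0 0 0 0.68;0 -2 2 0 0 0 0.68",
)

```text
time_s: 8.43
eef_pos: [0.4147, 0.1166, 0.0981]
eef_rot: [0.014, 0.026, 0.899, 0.436]
wrist_force: [-2.1, 3.1, 24.7]
opening: 0.318
grasp_force: 10.8
```

Emit:
carry_out(
  deltas="0 -1 1 0 0 0 0.68;0 -2 2 0 0 0 0.68;0 -2 2 0 0 0 0.68",
)

```text
time_s: 8.8
eef_pos: [0.4152, 0.1174, 0.0974]
eef_rot: [0.015, 0.025, 0.898, 0.438]
wrist_force: [-5.5, 1.4, 41.0]
opening: 0.317
grasp_force: 16.6
```

The arm has stopped moving while the force rose to 41 N, so it's on its rests. Now I'll back off and retract.

Emit:
carry_out(
  deltas="0 5 -5 0 0 0 0.68;0 9 -9 0 0 0 0.68;0 9 -9 0 0 0 0.68;0 9 -40 0 0 0 0.66;0 9 -80 0 0 0 0.4;0 9 -130 0 0 0 0;0 9 -160 0 0 0 0;0 9 -160 0 0 0 0",
)

```text
time_s: 9.8
eef_pos: [0.4077, -0.0055, 0.1997]
eef_rot: [0.015, 0.027, 0.901, 0.432]
wrist_force: [-0.4, 1.1, -0.2]
opening: 1.002
grasp_force: 0.0
```

Run:
```python
from h import *
p,r,o=pose();print(p,o["q"],o["time_s"])
a=vision.camera("side");b=vision.camera("top")
a=cv2.resize(a[170:270,150:290],(420,300),interpolation=2);b=cv2.resize(b[140:240,120:240],(360,300),interpolation=2)
cv2.imwrite("pics/f1.png",np.hstack([a,b]))
```

```text
[ 0.4076715  -0.00552085  0.19968789] [-0.82998939  0.14284611  1.99266892  0.6020974   1.69137357 -2.48506209] 9.8
```

View pics/f1.png

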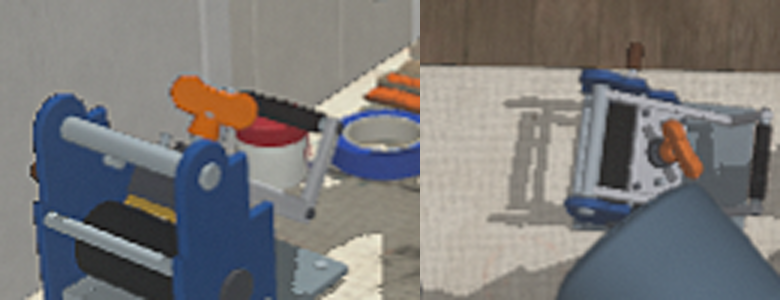

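The arm is down. The wing's lobes show at side crop (187,92) and (243,110), and in the top crop at about (672,130) and (690,165). I'll measure the wing angle from both views.

```bash
cat >> h.py <<'E'
P=H-.0912*ux-.0004*uz; A=body(55); X=np.cross(uy,A)  # wing point, screw axis, X: arm x (to hinge)
def wingang(show=True):
    a={n:vision.camera(n) for n in("side","top")};res=[]
    for n,(x0,y0,x1,y1) in(("side",(195,185,245,225)),("top",(190,170,225,210))):
        h=cv2.cvtColor(a[n][y0:y1,x0:x1],cv2.COLOR_BGR2HSV);m=cv2.inRange(h,(6,150,100),(18,255,255))
        k,l,st,ce=cv2.connectedComponentsWithStats(m);i=1+np.argmax(st[1:,4]);m=(l==i)
        v,u=np.nonzero(m);q=[]
        for uu,vv in zip(u+x0,v+y0):
            c,d=ray(n,uu,vv);q.append(c+d*(((P+.010*A-c)@A)/(d@A))-P)
        q=np.array(q);xy=np.c_[q@X,q@uy]*1000;t=xy[xy[:,0]>-99]
        w,V=np.linalg.eigh(np.cov(t.T));e=V[:,1];e=e*np.sign(e[1])
        print(n,len(t),"centre",t.mean(0).round(1),"angle of wing from arm X",np.degrees(np.arctan2(e[1],e[0])).round(1),"sd",np.sqrt(w).round(1),"extent",np.ptp(t@e).round(1))
E
python3 - <<'E'
from h import *
wingang()
print(P,A)
s=lambda u,v:(150+u/3,170+v/3)
t=lambda u,v:(120+(u-420)/3,140+v/3)
f,e1=tri(s(187,90),t(672,130));n,e2=tri(s(243,108),t(690,167))
for q in(f,n):print(q,np.array([(q-P)@X,(q-P)@uy,(q-P)@A])*1000)
print(e1,e2);d=f-n;print(np.degrees(np.arctan2(-d@uy,-d@X)))
for hnd in [circ(-11.8)]: print(proj("side",[hnd,P+.016*A]),proj("top",[hnd,P+.016*A]))
E
```

```text
side 144 centre [-26.9 -19.6] angle of wing from arm X 42.6 sd [19.2 53.3] extent 223.3
top 117 centre [5.9 3.7] angle of wing from arm X 132.8 sd [ 8.2 17.5] extent 63.0
[0.41751191 0.18093917 0.1546    ] [-0.03484986 -0.57251674  0.81915204]
[0.43339918 0.18857413 0.16514705] [ 13.08290063 -15.3940213    3.71482445]
[0.39637795 0.16950412 0.15140725] [-12.23287926  20.40013199   4.66792374]
0.0010494689971870393 0.0014647573820623626
125.27024929147181
[[242.50922653 206.44081733]
 [222.37180895 197.81502074]] [[233.00594783 193.01451006]
 [209.13666597 188.57084209]]
```

```bash
cat >> h.py <<'E'
def wori(a): # tool x at angle a (deg) from X toward uy, z = -A
    a*=d2r; x=np.cos(a)*X+np.sin(a)*uy; return R.from_matrix(np.c_[x,np.cross(-A,x),-A])
E
python3 - <<'E'
from h import *
p,r,o=pose()
C=P+.4*X*0
deltas([(p+(0,.03,.08),ori(48)*R.from_rotvec([0,0,1.2]),0),(P+.1*A,wori(-53),0)])
E
```

```text
2 81 -26 0.143 -0.1 1.198 0 ; -1 109 75 0.118 -0.358 2.475 0 ;
```

Emit:
carry_out(
  deltas="2 81 -26 0.14 -0.10 1.2 0;2 81 -26 0.14 -0.10 1.2 0;2 81 -26 0.14 -0.10 1.2 0;2 81 -26 0.14 -0.10 1.2 0;2 81 -26 0.14 -0.10 1.2 0;-1 109 75 0.118 -0.358 2.475 0;-1 109 75 0.118 -0.358 2.475 0;-1 109 75 0.118 -0.358 2.475 0;-1 109 75 0.118 -0.358 2.475 0;-1 109 75 0.118 -0.358 2.475 0;-1 109 75 0.118 -0.358 2.475 0;-1 109 75 0.118 -0.358 2.475 0",
)

```text
time_s: 11.5
eef_pos: [0.4142, 0.1241, 0.2365]
eef_rot: [-0.27, 0.867, 0.389, 0.153]
wrist_force: [0.1, -0.5, -0.5]
opening: 1.002
grasp_force: 0.0
```

Emit:
carry_out(
  deltas="0 0 0 0 0 0.5 0;0 0 0 0 0 0 0;0 0 0 0 0 0 0;0 0 0 0 0 0 0",
)

```text
time_s: 12.0
eef_pos: [0.4148, 0.1234, 0.237]
eef_rot: [-0.27, 0.867, 0.39, 0.155]
wrist_force: [0.7, 0.4, 0.5]
opening: 0.999
grasp_force: 0.0
```

Run:
```python
from h import *
p,r,o=pose();print(p,P+.1*A,o["q"],o["time_s"])
deltas([(P+.1*A,wori(-53),0),(P+.045*A,wori(-53),0),(P-.010*A,wori(-53),0)])
a=vision.camera("side");b=vision.camera("top")
a=cv2.resize(a[130:250,150:290],(490,420),interpolation=2);b=cv2.resize(b[140:240,160:245],(306,360),interpolation=2)
b=cv2.copyMakeBorder(b,0,60,0,0,0);cv2.imwrite("pics/g1.png",np.hstack([a,b]))
```

```text
[0.414771   0.12343201 0.23700976] [0.41402693 0.12368749 0.2365152 ] [-0.4580624  -0.1681257   2.07657735  0.58753176  1.49981859  0.14397667] 12.0
-1 -1 1 0.001 -0.03 0.267 0 ; -2 -1 55 0.001 -0.03 0.267 0 ; -4 -1 110 0.001 -0.03 0.267 0 ;
```

View pics/g1.png

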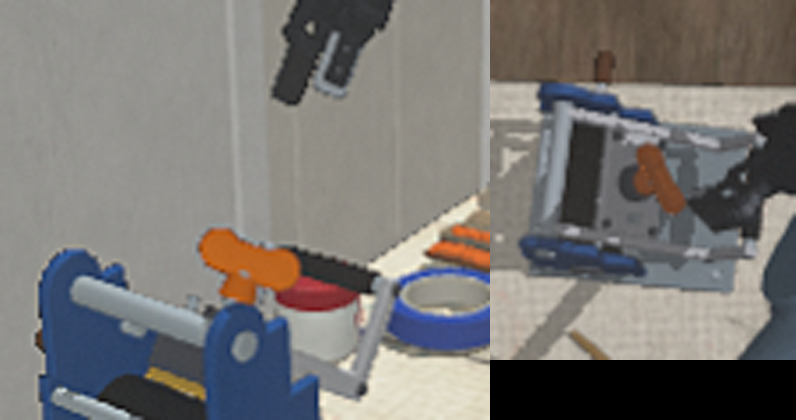

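The wing is now fully seen: top crop (652,155) to (675,205), side crop (222,248) to (280,270). I'll recompute the angle.

Run:
```python
from h import *
wingang()
s=lambda u,v:(150+u/3.5,130+v/3.5)
t=lambda u,v:(160+(u-490)/3.6,140+v/3.6)
f,e1=tri(s(222,248),t(652,158));n,e2=tri(s(280,268),t(674,202))
for q in(f,n):print(np.array([(q-P)@X,(q-P)@uy,(q-P)@A])*1000)
d=f-n;print(e1,e2,np.degrees(np.arctan2(-d@uy,-d@X)))
for a in(-53,-57):deltas([(P+.1*A,wori(a),0),(P+.045*A,wori(a),0),(P-.010*A,wori(a),0)])
```

```text
side 138 centre [-29.2 -21.3] angle of wing from arm X 43.0 sd [19.2 52.4] extent 223.5
top 107 centre [7.5 3. ] angle of wing from arm X 130.9 sd [ 7.6 16.8] extent 61.2
[  9.05800392 -14.55219684   2.90691114]
[-15.45153378  19.01108221   3.35412761]
0.0006933675886409186 0.0035021380564653924 126.13873522997329
-1 -1 1 0.002 -0.031 0.269 0 ; -2 -1 56 0.002 -0.031 0.269 0 ; -4 -2 111 0.002 -0.031 0.269 0 ; 
-1 -1 1 0.001 -0.031 0.339 0 ; -2 -1 56 0.001 -0.031 0.339 0 ; -4 -2 111 0.001 -0.031 0.339 0 ;
```

Emit:
carry_out(
  deltas="-1 -1 1 0 -0.03 0.27 0;-1 -1 1 0 -0.03 0.27 0;-2 -1 30 0 -0.03 0.27 0;-2 -1 56 0 -0.03 0.27 0;-3 -1 84 0 -0.03 0.27 0;-4 -2 108 0 -0.03 0.27 0;-4 -2 108 0 -0.03 0.27 0;-4 -2 108 0 -0.03 0.27 0",
)

```text
time_s: 13.2
eef_pos: [0.418, 0.1847, 0.1498]
eef_rot: [-0.281, 0.913, 0.275, 0.105]
wrist_force: [0.2, 0.4, 0.5]
opening: 0.999
grasp_force: 0.0
```

Emit:
carry_out(
  deltas="0 0 0 0 0 0 0.6;0 0 0 0 0 0 0.75;0 0 0 0 0 0 1;0 0 0 0 0 0 1;0 0 0 0 0 0 1;0 0 0 0 0 0 1;0 0 0 0 0 0 1;0 0 0 0 0 0 1",
)

```text
time_s: 14.2
eef_pos: [0.4175, 0.1851, 0.1495]
eef_rot: [-0.282, 0.913, 0.275, 0.105]
wrist_force: [-4.2, -1.3, 5.9]
opening: 0.134
grasp_force: 60.1
```

Run:
```python
from h import *
p,r,o=pose();print(P-.008*A,o)
print("ang",[np.degrees(np.arctan2(r.as_matrix()[:,0]@uy,r.as_matrix()[:,0]@X))],"axis dev",r.as_matrix()[:,2]@X,r.as_matrix()[:,2]@uy, "tau_axis",o["torque"]@A)
```

```text
[0.41779071 0.1855193  0.14804678] {'time_s': 14.2, 'q': array([-0.28800166, -0.01483044,  2.13289048,  0.63043567,  1.24784172,
        0.42293991]), 'dq': array([ 0.00100452,  0.00070557, -0.00017708,  0.00081789, -0.00024196,
        0.00102153]), 'joint_efforts': array([ 2.34736847e-01, -2.57543117e+01, -2.74184990e+01,  2.28595220e+00,
        4.13274821e-01,  6.82859638e-03]), 'eef_pos': array([0.41746043, 0.1851222 , 0.14954918]), 'eef_rot': array([-0.28173986,  0.91324632,  0.27499305,  0.10479806]), 'wrist_force': array([-4.22964814, -1.31150237,  5.90405441]), 'torque': array([-0.04762503,  0.32066647,  0.23179431]), 'grasp_force': 60.113252739009795, 'opening': 0.13419990811393442}
ang [np.float64(-52.97147279627014)] axis dev -0.00022507053610628107 -0.001624259773739898 tau_axis 0.00794758595355138
```

The wing is gripped. Now I'll turn clockwise (+z) in steps and watch the torque.

Emit:
carry_out(
  deltas="0 0 0 0 0 0.1 1;0 0 0 0 0 0.2 1;0 0 0 0 0 0.3 1;0 0 0 0 0 0.4 1;0 0 0 0 0 0.4 1;0 0 0 0 0 0.4 1",
)

```text
time_s: 14.95
eef_pos: [0.4176, 0.185, 0.1492]
eef_rot: [-0.297, 0.95, 0.089, 0.047]
wrist_force: [-1.7, -2.0, 3.5]
opening: 0.134
grasp_force: 59.9
```

```bash
cat > st.py <<'E'
from h import *
p,r,o=pose();m=r.as_matrix()
print("ang",np.degrees(np.arctan2(m[:,0]@uy,m[:,0]@X)).round(2),"q6",o["q"][5].round(4),"tau",(o["torque"]@A).round(3),"eff6",o["joint_efforts"][5].round(3),"F",o["wrist_force"].round(1),o["opening"].round(3),o["time_s"],((p-P)@np.c_[X,uy,A]*1000).round(1))
E
python3 st.py
```

```text
Traceback (most recent call last):
  File "st.py", line 3, in <module>
    print("ang",np.degrees(np.arctan2(m[:,0]@uy,m[:,0]@X)).round(2),"q6",o["q"][5].round(4),"tau",(o["torque"]@A).round(3),"eff6",o["joint_efforts"][5].round(3),"F",o["wrist_force"].round(1),o["opening"].round(3),o["time_s"],((p-P)@np.c_[X,uy,A]*1000).round(1))
                                                                                                                                                                                               ^^^^^^^^^^^^^^^^^^
AttributeError: 'float' object has no attribute 'round'
```

```bash
sed -i 's/o\["opening"\].round(3)/round(o["opening"],3)/' st.py; python3 st.py
```

```text
ang -75.8 q6 0.8211 tau -0.059 eff6 -0.036 F [-1.7 -2.   3.5] 0.134 14.95 [ 0.2  0.2 -6.7]
```

Emit:
carry_out(
  deltas="0 0 0 0 0 0.05 1;0 0 0 0 0 0.1 1;0 0 0 0 0 0.1 1",
)

```text
time_s: 15.32
eef_pos: [0.4176, 0.185, 0.1492]
eef_rot: [-0.299, 0.953, 0.041, 0.032]
wrist_force: [-1.0, -2.3, 3.3]
opening: 0.138
grasp_force: 60.0
```

```bash
python3 st.py
```

```text
ang -81.55 q6 0.9215 tau -0.042 eff6 0.197 F [-1.  -2.3  3.3] 0.138 15.325 [ 0.2  0.2 -6.8]
```

Emit:
carry_out(
  deltas="0 0 0 0 0 0.05 1;0 0 0 0 0 0.1 1;0 0 0 0 0 0.1 1",
)

```text
time_s: 15.7
eef_pos: [0.4176, 0.1849, 0.1491]
eef_rot: [-0.3, 0.954, -0.007, 0.017]
wrist_force: [-2.3, -3.3, 3.0]
opening: 0.134
grasp_force: 60.0
```

```bash
python3 st.py
```

```text
ang -87.27 q6 1.0211 tau -0.03 eff6 0.195 F [-2.3 -3.3  3. ] 0.134 15.7 [ 0.1  0.2 -6.8]
```

Emit:
carry_out(
  deltas="0 0 0 0 0 0.05 1;0 0 0 0 0 0.1 1;0 0 0 0 0 0.1 1",
)

```text
time_s: 16.08
eef_pos: [0.4175, 0.1849, 0.149]
eef_rot: [-0.3, 0.952, -0.054, 0.002]
wrist_force: [-1.3, -3.9, 1.9]
opening: 0.135
grasp_force: 59.9
```

```bash
python3 st.py
```

```text
ang -92.99 q6 1.1209 tau -0.075 eff6 0.195 F [-1.3 -3.9  1.9] 0.135 16.075 [ 0.   0.2 -6.8]
```

Emit:
carry_out(
  deltas="0 0 0 0 0 0.05 1;0 0 0 0 0 0.1 1;0 0 0 0 0 0.1 1",
)

```text
time_s: 16.45
eef_pos: [0.4175, 0.1849, 0.1489]
eef_rot: [-0.3, 0.948, -0.102, -0.013]
wrist_force: [-0.7, -4.3, 1.0]
opening: 0.139
grasp_force: 59.9
```

```bash
python3 st.py
```

```text
ang -98.72 q6 1.2208 tau -0.088 eff6 0.195 F [-0.7 -4.3  1. ] 0.139 16.45 [-0.   0.2 -6.9]
```

Emit:
carry_out(
  deltas="0 0 0 0 0 0.05 1;0 0 0 0 0 0.1 1;0 0 0 0 0 0.1 1",
)

```text
time_s: 16.82
eef_pos: [0.4175, 0.1848, 0.1489]
eef_rot: [-0.299, 0.942, -0.149, -0.028]
wrist_force: [-1.5, -4.4, 0.8]
opening: 0.135
grasp_force: 59.8
```

```bash
python3 st.py
```

```text
ang -104.44 q6 1.3207 tau -0.022 eff6 0.196 F [-1.5 -4.4  0.8] 0.135 16.825 [-0.1  0.3 -6.9]
```

Emit:
carry_out(
  deltas="0 0 0 0 0 0.05 1;0 0 0 0 0 0.1 1;0 0 0 0 0 0.1 1",
)

```text
time_s: 17.2
eef_pos: [0.4175, 0.1848, 0.1488]
eef_rot: [-0.297, 0.934, -0.196, -0.043]
wrist_force: [0.1, -5.1, -1.5]
opening: 0.134
grasp_force: 59.8
```

```bash
python3 st.py
```

```text
ang -110.17 q6 1.4207 tau -0.079 eff6 0.197 F [ 0.1 -5.1 -1.5] 0.134 17.2 [-0.1  0.3 -6.9]
```

Emit:
carry_out(
  deltas="0 0 0 0 0 0.05 1;0 0 0 0 0 0.1 1;0 0 0 0 0 0.1 1",
)

```text
time_s: 17.58
eef_pos: [0.4174, 0.1848, 0.1488]
eef_rot: [-0.294, 0.923, -0.242, -0.057]
wrist_force: [-0.0, -5.1, -1.6]
opening: 0.135
grasp_force: 59.7
```

```bash
python3 st.py
```

```text
ang -115.91 q6 1.5209 tau -0.048 eff6 0.146 F [-0.  -5.1 -1.6] 0.135 17.575 [-0.2  0.3 -7. ]
```

Emit:
carry_out(
  deltas="0 0 0 0 0 0.05 1;0 0 0 0 0 0.1 1;0 0 0 0 0 0.1 1",
)

```text
time_s: 17.95
eef_pos: [0.4173, 0.1848, 0.1487]
eef_rot: [-0.291, 0.909, -0.288, -0.072]
wrist_force: [0.0, -4.9, -3.1]
opening: 0.135
grasp_force: 59.7
```

```bash
python3 st.py
```

```text
ang -121.65 q6 1.6209 tau -0.078 eff6 0.146 F [ 0.  -4.9 -3.1] 0.135 17.95 [-0.3  0.4 -7. ]
```

Emit:
carry_out(
  deltas="0 0 0 0 0 0.05 1;0 0 0 0 0 0.1 1;0 0 0 0 0 0.1 1",
)

```text
time_s: 18.32
eef_pos: [0.4173, 0.1847, 0.1486]
eef_rot: [-0.287, 0.894, -0.333, -0.087]
wrist_force: [-0.4, -4.7, -2.7]
opening: 0.139
grasp_force: 59.6
```

```bash
python3 st.py
```

```text
ang -127.39 q6 1.7209 tau -0.03 eff6 0.146 F [-0.4 -4.7 -2.7] 0.139 18.325 [-0.4  0.5 -7.1]
```

Emit:
carry_out(
  deltas="0 0 0 0 0 0.05 1;0 0 0 0 0 0.1 1;0 0 0 0 0 0.1 1",
)

```text
time_s: 18.7
eef_pos: [0.4173, 0.1847, 0.1485]
eef_rot: [-0.282, 0.876, -0.378, -0.101]
wrist_force: [-1.2, -5.8, -2.4]
opening: 0.133
grasp_force: 59.6
```

```bash
python3 st.py
```

```text
ang -133.11 q6 1.8209 tau -0.051 eff6 0.146 F [-1.2 -5.8 -2.4] 0.133 18.7 [-0.4  0.5 -7.1]
```

Emit:
carry_out(
  deltas="0 0 0 0 0 0.04 1;0 0 0 0 0 0.07 1;0 0 0 0 0 0.07 1",
)

```text
time_s: 19.08
eef_pos: [0.4172, 0.1847, 0.1485]
eef_rot: [-0.279, 0.863, -0.407, -0.111]
wrist_force: [-1.0, -5.4, -2.7]
opening: 0.137
grasp_force: 60.4
```

```bash
python3 st.py
```

```text
ang -137.02 q6 1.8894 tau 0.729 eff6 0.835 F [-1.  -5.4 -2.7] 0.137 19.075 [-0.4  0.6 -7.1]
```

The torque jumped to 0.73 N m at about -137°, so the screw has bottomed. I'll back off in small steps to find the exact contact angle.

Emit:
carry_out(
  deltas="0 0 0 0 0 -0.01 1;0 0 0 0 0 -0.01 1",
)

```text
time_s: 19.32
eef_pos: [0.4172, 0.1847, 0.1485]
eef_rot: [-0.279, 0.865, -0.403, -0.109]
wrist_force: [-0.5, -5.7, -3.9]
opening: 0.134
grasp_force: 59.8
```

```bash
python3 st.py
```

```text
ang -136.45 q6 1.8794 tau 0.477 eff6 0.436 F [-0.5 -5.7 -3.9] 0.134 19.325 [-0.4  0.5 -7.1]
```

Emit:
carry_out(
  deltas="0 0 0 0 0 -0.01 1;0 0 0 0 0 -0.01 1",
)

```text
time_s: 19.58
eef_pos: [0.4172, 0.1847, 0.1485]
eef_rot: [-0.28, 0.867, -0.399, -0.108]
wrist_force: [-0.2, -5.5, -2.9]
opening: 0.138
grasp_force: 59.6
```

```bash
python3 st.py
```

```text
ang -135.91 q6 1.8699 tau 0.234 eff6 0.152 F [-0.2 -5.5 -2.9] 0.138 19.575 [-0.4  0.5 -7.1]
```

Emit:
carry_out(
  deltas="0 0 0 0 0 -0.01 1;0 0 0 0 0 -0.01 1",
)

```text
time_s: 19.82
eef_pos: [0.4172, 0.1847, 0.1485]
eef_rot: [-0.28, 0.869, -0.395, -0.106]
wrist_force: [-1.3, -6.1, -3.9]
opening: 0.138
grasp_force: 59.6
```

```bash
python3 st.py
```

```text
ang -135.37 q6 1.8601 tau 0.007 eff6 -0.024 F [-1.3 -6.1 -3.9] 0.138 19.825 [-0.4  0.5 -7.1]
```

Emit:
carry_out(
  deltas="0 0 0 0 0 -0.14 1;0 0 0 0 0 -0.28 1;0 0 0 0 0 -0.42 1;0 0 0 0 0 -0.56 1;0 0 0 0 0 -0.7 1;0 0 0 0 0 -0.84 1;0 0 0 0 0 -0.98 1;0 0 0 0 0 -1.12 1;0 0 0 0 0 -1.26 1;0 0 0 0 0 -1.4 1;0 0 0 0 0 -1.5 1;0 0 0 0 0 -1.577 1",
)

```text
time_s: 21.32
eef_pos: [0.4174, 0.1853, 0.1497]
eef_rot: [-0.274, 0.891, 0.339, 0.125]
wrist_force: [-3.0, -4.7, 5.2]
opening: 0.134
grasp_force: 60.6
```

Emit:
carry_out(
  deltas="0 0 0 0 0 0 1;0 0 0 0 0 0 1",
)

```text
time_s: 21.58
eef_pos: [0.4174, 0.1853, 0.1497]
eef_rot: [-0.274, 0.892, 0.338, 0.124]
wrist_force: [-4.1, -6.0, 5.5]
opening: 0.137
grasp_force: 60.6
```

```bash
python3 st.py
```

```text
ang -44.96 q6 0.2832 tau 0.086 eff6 0.045 F [-4.1 -6.   5.5] 0.137 21.575 [ 0.7  0.4 -6.5]
```

Emit:
carry_out(
  deltas="0 0 0 0 0 0 0.7;0 0 0 0 0 0 0.5;0 0 0 0 0 0 0;0 0 0 0 0 0 0;0 0 0 0 0 0 0;0 0 -20 0 0 0 0;0 0 -60 0 0 0 0;0 0 -110 0 0 0 0;0 0 -150 0 0 0 0;0 0 -190 0 0 0 0;0 0 -190 0 0 0 0;0 0 -190 0 0 0 0",
)

```text
time_s: 23.08
eef_pos: [0.4102, 0.0767, 0.3041]
eef_rot: [-0.274, 0.892, 0.336, 0.124]
wrist_force: [-0.1, 0.5, -0.0]
opening: 0.999
grasp_force: 0.0
```

```bash
python3 st.py
python3 - <<'E'
from h import *
wingang()
a=vision.camera("side");b=vision.camera("top")
print(proj("side",[circ(-11.8)]),proj("top",[circ(-11.8)]))
a=cv2.resize(a[130:270,150:310],(480,420),interpolation=2);b=cv2.resize(b[140:240,160:245],(306,360),interpolation=2)
b=cv2.copyMakeBorder(b,0,60,0,0,0);cv2.imwrite("pics/i1.png",np.hstack([a,b]))
E
```

```text
ang -45.18 q6 0.284 tau -0.01 eff6 -0.002 F [-0.1  0.5 -0. ] 0.999 23.075 [  0.2   0.9 182.4]
side 138 centre [-27.6 -19.9] angle of wing from arm X 41.5 sd [19.2 53. ] extent 222.7
top 79 centre [7.1 2.4] angle of wing from arm X 140.5 sd [ 7.5 17.9] extent 60.0
[[242.50922653 206.44081733]] [[233.00594783 193.01451006]]
```

View pics/i1.png

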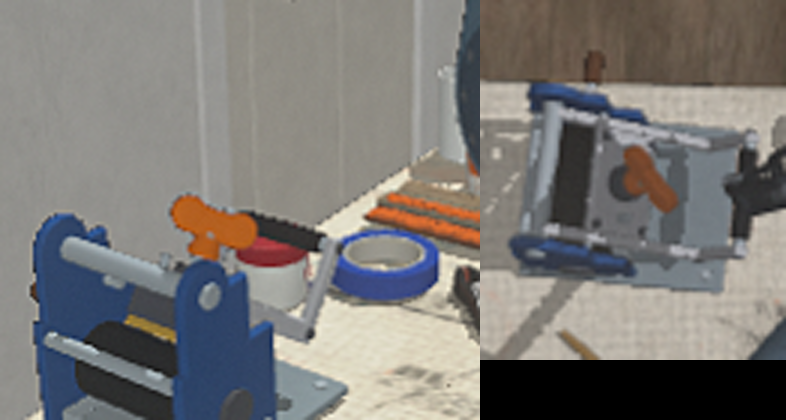

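The arm is down, with the handle at side crop (285,228) where the model puts it. The wing is about 8° past where it started, as a full bottoming and a quarter turn back should leave it, and nothing is touching.

```bash
python3 -c "
from bench import ctrl
print(ctrl.hand_in())"
```

```text
the job is handed in; nothing more can be done
None
```

The job is handed in at about 23 s: the wiper arm is down on its rests, and the thumbscrew was bottomed and backed off a quarter turn (90°, about 1.57 rad). The robot has let go and stands clear, and the bystanders I could see in the last pictures look unmoved.

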